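Shut and latch the tile rack's gate

TASK

Shut the plywood gate of the tile rack and secure it with its steel gravity latch: lift the latch bar, swing the gate in so that the bar passes over the keeper's lip, and let the bar down so that it lies fully home on the bottom of the keeper's notch and holds the gate, then let go. The keeper is adjustable, so feel for the notch with light pressure and never force the keeper (keep well below 40 N); do not knock the other things on the table about.

Things in the scene. Friction and masses are not known exactly. Their poses are not given: they have to be found in the camera images.
- rack: low open plywood tile rack fixed on the table, 210 (x) by 230 (y) by 95 mm high; four painted tiles stand in it, tops at 112 mm. Origin: centre of its underside, on the table. Its own -x side is the open front, which the gate closes. It is turned about vertical by its yaw; the other entries speak in rack axes.
- gate_hinge (a point): point on the gate's vertical hinge axis, 120 mm above the table, at the rack's front left corner: (-125, 110, 120) mm in rack axes; it does not move. The gate is a plywood panel 14 mm thick, 220 mm long, 26 to 90 mm above the table, 0.4 kg.
- gate (a joint): gate angle, rad: 0 = nominally shut (gate along rack -y from the hinge), growing as it swings out to rack -x; end stop at -0.08. Starts ajar at 0.18 to 0.42 and stays where it is left (0.2 N m friction, under 1 N at the knob). Latched, it reads between -0.065 and 0.065, depending on where the keeper is set.
- latch_pivot (a point): pivot of the latch bar on top of the gate, 80 mm from the hinge axis along the gate and 120 mm above the table; moves with the gate. The bar is steel, 10 mm thick, 16 mm high, its middle line through the pivot and the knob's centre.
- latch (a joint): latch bar angle, rad: 0 = level, growing as the knob end is lifted (up to 0.9); the bar turns freely in the gate's vertical plane. Left alone it falls to its stop at -0.10; 1 to 2 N lifts it at the knob. Seated in the notch it reads about 0; lying on top of the keeper's lip about 0.08.
- latch_knob (a point): centre of the steel knob at the bar's free end: a disc 28 mm across, 20 mm thick, flat faces to the front and back of the gate; pinch it across them from above (the bar then turns between the fingers). 220 mm from latch_pivot along the bar, 300 mm from the hinge axis when level; it overhangs the gate and the keeper, clear air beneath.
- bracket: steel bracket on the rack's right wall, parallel to the rack, carrying the keeper. Origin: nominal middle of the notch's floor, 112 mm above the table, (-125, -140, 112) mm in rack axes, where the bar's underside rests, 170 mm from latch_pivot. The keeper is bolted in a slot: it truly sits anywhere up to 14 mm in front of or behind this (rack x), not measured; feel for it.
- keeper_nominal (a point): same nominal point. The keeper is a steel shoe 20 mm wide along the bar. From front to back: a square lip 6 mm thick, 14 mm high; the notch, 13 mm wide, flat-floored; a flat land as high as the lip, 41 mm long. The bar clears lip and land at 0.10 rad or more. Laid lightly on the lip or land and slid across, it sinks into the notch when it comes over it; its sides then stop the gate both ways.

How it is judged:
By the outcome, as a careful person would: the job done as asked, in the order asked, and still so for the second after the job is handed in, with the robot touching nothing.
It also fails if it takes over 72 s, if anything falls off the work surface, if the arm or the gripper's body presses on something with over 40 N, if the wrist force passes 120 N, or if a joint passes its speed limit or range.

ROBOT

A 7-joint arm with a two-finger parallel gripper is mounted at the origin on the work surface. World frame = base frame: x ahead of the robot, y to its left, z up, the work surface at z = 0. Lengths are in m, angles in rad, forces in N, time in s.
With the tool pointing down it reaches from about 0.4 to 0.875 m from the base axis. Payload 4.4 kg.
Tool frame: the origin (TCP) lies between the finger pads; the fingertips stand 22 mm ahead of it and the grasp point (between the pads) lies 3 mm ahead of it; x points along the fingers, z is the direction in which the jaws open and shut, and the axes are right-handed (so a half turn about x gives the same grasp; the last joint's range is limited). The gripper opens to 85 mm and grips with 20 to 120 N. Pads are 22 mm wide; open, the fingers measure 114 mm over their backs; the gripper's body (76 mm by 85 mm) begins 54 mm behind the grasp point. The pads swing forward as they close: fully open they stand 13 mm farther back than shut.
Start: joints at [-1.371, 0.628, 0.038, 1.517, -0.027, 0.996, -0.02], TCP at [0.171, 0.627, 0.218] pointing down, gripper open.
Joint ranges: [-3.06, 3.06], [-0.37, 2.12], [-1.25, 1.32], [0.18, 2.47], [-1.1, 4.24], [0.23, 1.98], [-2.94, 2.94]. Speed limits (rad/s): [2.57, 2.57, 3.14, 3.14, 3.14, 3.14, 3.14].

INTERFACE

Orientations are given as a 3x3 rotation matrix whose columns are the frame's x, y, z axes.
In Python, from bench import status, cams, env gives the robot as it stands.
- The arm moves only by the tool jog_arm, never from a script. Its argument "commands" is a list of rows, each a list of 7 numbers: the turn, a rotation vector about the tool's x, y, z in degrees, then the shift along the tool's x, y, z in m, then the opening, from 0 (shut) to 1 (fully open). In form: [[wx, wy, wz, tx, ty, tz, jaw], ...]. A call has 1 to 12 rows; each row shifts and turns the pose as measured when the row begins, along the tool's axes as they then stand; what a row does not reach is not made up. A row lasts 1/8 s, in which the tool goes at most 62.5 mm and 10.7 degrees, less where a joint would pass 70% of its speed; a pose out of reach is approached as far as the arm can. A call is refused whole if a number of a shift passes 0.0625 or a number of a turn 10.7, either way. A call with a gripper value outside its range is refused whole. The fingers move at their own pace and stop on an object; the grip force is fixed at half the most. Time passes only in rows, so rows that do not move let the fingers close. It gives the time, the measured TCP pose, the force and the opening at its end, in the units of the state.
- status.read_state(): the state, without advancing time (a new reading comes with each control period).
- cams.read_camera(name): name is "scene" or "side" or "wrist"; returns a dict with "img" (384x512x3 uint8, red, green, blue), "fx", "fy", "cx", "cy" (pixels), "k1" (the pictures are not rectified: a ray, as slopes to the right and down, at radius r is drawn at 1 + k1 r^2 times it, then the intrinsics apply), "rvec" (rotation vector, rad) and "tvec" (3), from world to camera coordinates, as OpenCV has them. Camera axes: x right, y down, z forward; pixel columns grow to the right and rows downward; lengths in m; the calibration is good to about 2 mm. A picture is of the moment at which its call begins. There is no depth.
- env.job_done(): hands the job in, once; it reports no verdict.
The state is a dict: "time": time; "joint_positions": joint angles; "qd": joint speeds; "tau": joint torques, N m; "tool_pos": TCP position; "tcp_rot": TCP orientation; "contact_force": force on the tool from outside, world axes, zero at the start; "ft_torque": the same for the moment, N m; "width": finger opening in m.
Only numpy, scipy, OpenCV 4.12 (cv2) and the standard library are available. Lean on these libraries where they do the work, as an engineer would, in place of code of your own. Each camera call takes 0.05 s, during which the arm holds its last target. There are 200 camera calls.

## Working session

There is one attempt and no reset: what is moved stays moved. The work goes in short steps, Python scripts to look and compute and a tool call to move; the robot and the scene stay as the last step left them, time stands still between calls to the robot, and variables do not carry over. Pictures are saved under pics/ and viewed, about 8 in all and at most 12, crops included, and the job is handed in when it is done.

Besides the shell and the picture viewer there is one more tool, called after ">>>" as name([rows], argument=value, ...), one row to a line, values as JSON. jog_arm: Moves the arm, as the interface text tells. Its arguments: {"type":"object","properties":{"commands":{"type":"array"}},"required":["commands"]}

```bash
ls; mkdir -p pics; cat > h.py <<'E'
import numpy as np, cv2
from bench import status, cams, env
def shot(n,f):
    c=cams.read_camera(n); cv2.imwrite('pics/'+f,c['img'][:,:,::-1]); np.save('pics/'+f[:-4]+'.npy',{k:c[k] for k in c if k!='img'},allow_pickle=True); return c
def load(f): return np.load('pics/'+f+'.npy',allow_pickle=True).item()
def ray(c,u,v):
    K=np.array([[c['fx'],0,c['cx']],[0,c['fy'],c['cy']],[0,0,1]])
    p=cv2.undistortPoints(np.array([[[u,v]]],float),K,np.array([c['k1'],0,0,0.]))[0,0]
    R=cv2.Rodrigues(np.array(c['rvec'],float))[0]; t=np.array(c['tvec'],float).ravel()
    return -R.T@t, R.T@np.array([p[0],p[1],1])
def atz(c,u,v,z):
    o,d=ray(c,u,v); return o+d*(z-o[2])/d[2]
def proj(c,P):
    K=np.array([[c['fx'],0,c['cx']],[0,c['fy'],c['cy']],[0,0,1]])
    return cv2.projectPoints(np.array(P,float).reshape(-1,3),np.array(c['rvec'],float),np.array(c['tvec'],float),K,np.array([c['k1'],0,0,0.]))[0][:,0]
E
python3 - <<'E'
from h import *
for n in('scene','side'):
    c=shot(n,n+'1.png'); print(n,ray(c,256,192))
a=cv2.imread('pics/scene1.png');b=cv2.imread('pics/side1.png')
cv2.imwrite('pics/both.png',cv2.resize(np.vstack([a,b]),None,fx=.78,fy=.78))
print(status.read_state())
E
```

```text
pics
scene (array([ 0.96320221, -0.16013192,  0.70564559]), array([-0.40660295,  0.32841478, -0.85269543]))
side (array([ 0.44610613, -0.47780993,  0.57305867]), array([ 0.32838035,  0.70801586, -0.62579561]))
{'time': 0.1, 'joint_positions': array([-1.37080838,  0.62922713,  0.03845046,  1.5182408 , -0.02699749,
        0.9963038 , -0.01998952]), 'qd': array([ 3.40479325e-04, -4.70319148e-04, -5.80916815e-05, -2.03361251e-03,
        3.12403761e-04, -1.03570163e-03,  2.63413342e-05]), 'tau': array([ 4.21541015e-03, -5.64530504e+01,  1.23128682e+00, -1.93970400e+01,
        1.14347582e-02,  5.46059120e-03, -2.40861436e-05]), 'tool_pos': array([0.17056034, 0.62663635, 0.21680704]), 'tcp_rot': array([[-4.16853770e-04, -9.64887896e-01,  2.62661710e-01],
       [-1.60786375e-03,  2.62662040e-01,  9.64886557e-01],
       [-9.99998621e-01, -2.01076443e-05, -1.66089994e-03]]), 'contact_force': array([-0.37283451, -0.50032008,  0.05168668]), 'ft_torque': array([-0.00222053, -0.00035381, -0.00038443]), 'width': 0.08547435781265172}
```

View pics/scene1.png

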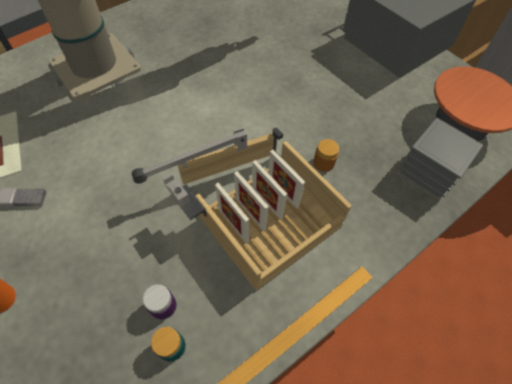

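View pics/side1.png

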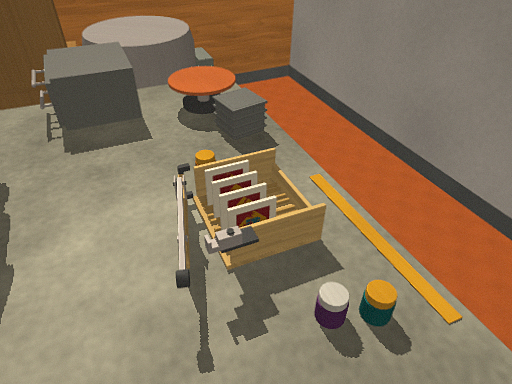

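```bash
python3 - <<'E'
import cv2,numpy as np
a=cv2.imread('pics/scene1.png')[110:290,120:360];b=cv2.imread('pics/side1.png')[140:300,150:350]
cv2.imwrite('pics/c1.png',cv2.resize(a,None,fx=3.3,fy=3.3,interpolation=2))
cv2.imwrite('pics/c2.png',cv2.resize(b,None,fx=3.7,fy=3.7,interpolation=2))
E
```

```text
(no output)
```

View pics/c1.png

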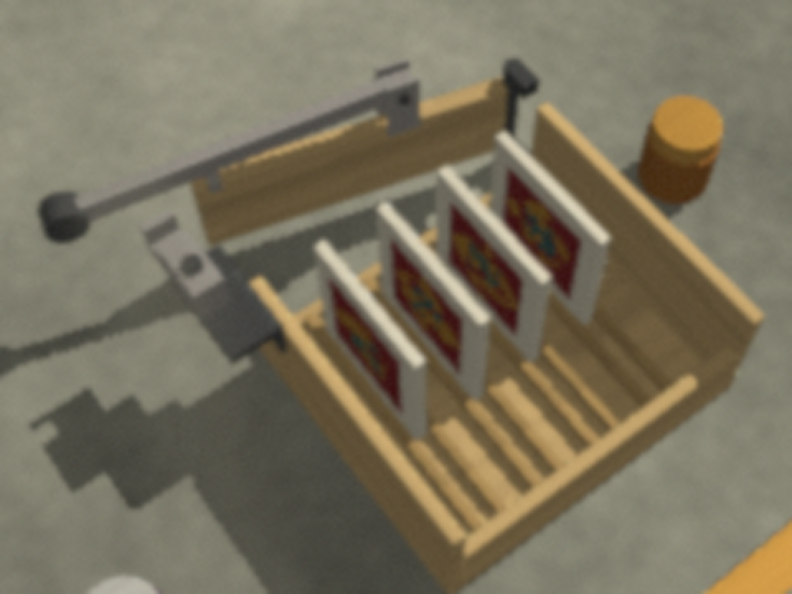

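View pics/c2.png

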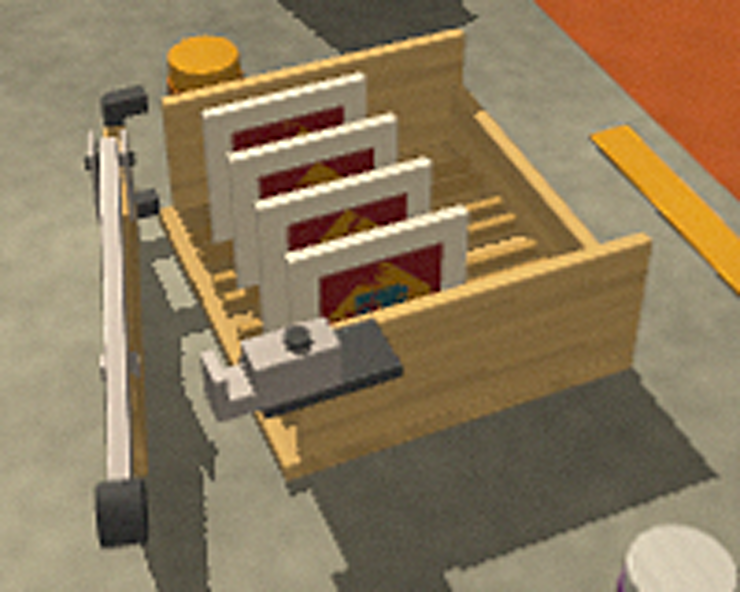

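```bash
cat >> h.py <<'E'
def tri(obs):
    A=np.zeros((3,3));b=np.zeros(3)
    for c,u,v in obs:
        o,d=ray(c,u,v);d=d/np.linalg.norm(d);P=np.eye(3)-np.outer(d,d);A+=P;b+=P@o
    x=np.linalg.solve(A,b)
    return x,[np.linalg.norm(proj(c,x)[0]-[u,v]) for c,u,v in obs]
E
python3 - <<'E'
from h import *
from scipy.optimize import least_squares
s=load('scene1');d=load('side1')
S=lambda u,v:(s,u/3.3+120,v/3.3+110)
D=lambda u,v:(d,u/3.7+150,v/3.7+140)
k,e=tri([S(65,217),D(121,514)]);print('knob',k,e)
obs=[((-105,-115,95),S(255,285)),((105,-115,95),S(460,548)),((105,115,95),S(762,318)),((-105,115,95),S(543,105)),
((-105,115,95),D(163,100)),((105,115,95),D(463,32)),((105,-115,95),D(651,238)),((-105,-115,0),D(290,478)),((105,-115,0),D(634,370))]
def T(p,X):
    c,n=np.cos(p[2]),np.sin(p[2]);X=np.array(X)/1000
    return np.array([p[0]+c*X[0]-n*X[1],p[1]+n*X[0]+c*X[1],X[2]])
f=lambda p:np.ravel([proj(o[0],T(p,X))[0]-o[1:] for X,o in obs])
r=least_squares(f,[.6,.1,-.6],loss='soft_l1');p=r.x;print(p,np.degrees(p[2]),f(p).reshape(-1,2).round(1).tolist())
h=T(p,(-125,110,120));print('hinge',h,'keeper',T(p,(-125,-140,112)))
v=k-h;print('dist',np.hypot(*v[:2]),'latch',np.arcsin((k[2]-.12)/.22))
y=np.array([-np.sin(p[2]),np.cos(p[2])]);x=np.array([y[1],-y[0]])
print('gate',np.arctan2(-v[:2]@x,-v[:2]@y))
# keeper lip top: z=126; land
R=np.array([x,y])
for name,o in [('lipfrontL S',S(143,231)),('lipfrontR S',S(172,215)),('lipbackR S?',S(180,222)),('landfront S',S(160,248)),('landfrontR S',S(192,230)),('lipfront D',D(203,352)),('lipfrontR D',D(215,392)),('landfront D',D(242,357)),('landbackish D',D(330,320)),('land back S',S(235,275))]:
    P=atz(*o,.126); print(name,(R@(P[:2]-p[:2])*1000).round(1))
np.save('rack.npy',p)
E
```

```text
knob [ 0.5010983  -0.08897265  0.09495707] [np.float64(0.35840261312201305), np.float64(0.45907436656877354)]
[ 0.70529586  0.08944354 -0.00584373] -0.3348212848712381 [[-4.6, -3.3], [-1.3, 0.8], [2.5, 0.5], [-0.7, -3.5], [-4.0, -1.0], [0.1, -2.5], [2.0, -0.4], [-0.1, -0.1], [0.7, -1.7]]
hinge [0.5809408  0.20017212 0.12      ] keeper [ 0.57947988 -0.04982361  0.112     ]
dist 0.2999658727740945 latch -0.11407878288165203
gate 0.26357579779553536
lipfrontL S [-144.5 -150.9]
lipfrontR S [-144.  -131.9]
lipbackR S? [-137.  -130.7]
landfront S [-128.5 -148.9]
landfrontR S [-128.1 -128. ]
lipfront D [-148.6 -132.6]
lipfrontR D [-151.3 -157.8]
landfront D [-133.6 -142.4]
landbackish D [ -88.6 -135.9]
land back S [ -87.6 -124.2]
```

```bash
python3 - <<'E'
from h import *
from scipy.optimize import least_squares
s=load('scene1');d=load('side1')
S=lambda u,v:(s,u/3.3+120,v/3.3+110)
D=lambda u,v:(d,u/3.7+150,v/3.7+140)
print('start tcp px',proj(s,[.17,.627,.217]),proj(d,[.17,.627,.217]),'box foot',atz(s,400,73,0),atz(s,345,30,0),'boxheight?',atz(d,75,130,0),atz(d,145,118,0))
print('hinge cap',tri([S(518,75),D(125,103)]),'pivot',tri([S(403,97),D(93,160)]))
k=np.array([.5011,-.0890])
def T(p,X,f):
    c,n=np.cos(p[2]),np.sin(p[2]);X=np.array(X)/1000
    if X[0]<0: X[0]+=f
    return np.array([p[0]+c*X[0]-n*X[1],p[1]+n*X[0]+c*X[1],X[2]])
obs=[((-105,-115,95),S(255,285)),((105,-115,95),S(460,548)),((105,115,95),S(762,318)),((-105,115,95),S(543,105)),
((-105,115,95),D(163,100)),((105,115,95),D(463,32)),((105,-115,95),D(651,238)),((-105,-115,0),D(290,478)),((105,-115,0),D(634,370))]
f=lambda p:np.ravel([proj(o[0],T(p,X,p[3]))[0]-o[1:] for X,o in obs])
p=least_squares(f,[.7,.09,0,0],loss='soft_l1').x;print(p,f(p).reshape(-1,2).round(1).tolist())
print('hinge',T(p,(-125,110,120),0))
E
```

```text
start tcp px [[303.57497099 -54.34521692]] [[-39.73327236  72.48756276]] box foot [0.5578361  0.68810254 0.        ] [0.32021015 0.70224818 0.        ] boxheight? [0.36798022 0.66239445 0.        ] [0.57714068 0.65691024 0.        ]
hinge cap (array([0.58444295, 0.19879323, 0.09999285]), [np.float64(0.6675167402910742), np.float64(0.6595325666864604)]) pivot (array([0.55354092, 0.1300979 , 0.10902179]), [np.float64(2.7929942764457145), np.float64(2.9340701790752384)])
[ 0.70211832  0.08728831 -0.00591893  0.01026709] [[-3.6, -0.2], [-3.4, 0.1], [0.5, -0.1], [0.7, -1.0], [-0.6, -1.2], [-0.7, -1.8], [1.2, 0.7], [3.8, -0.4], [-0.1, -0.5]]
hinge [0.57777159 0.19802624 0.12      ]
```

>>> jog_arm([
  [5.6,0,0,0,-0.059,-0.008,1],
  [5.6,0,0,0,-0.059,-0.008,1],
  [5.6,0,0,0,-0.059,-0.008,1],
])

```text
time: 0.48
tool_pos: [0.323, 0.5436, 0.2144]
tcp_rot: [[-0.006, -0.85, 0.527], [-0.001, 0.527, 0.85], [-1.0, 0.004, -0.004]]
contact_force: [1.0, 0.8, 0.4]
width: 0.0851
```

>>> jog_arm([
  [6.2,0,0,0,-0.06,-0.01,1],
  [6.2,0,0,0,-0.06,-0.01,1],
  [6.2,0,0,0,-0.06,-0.01,1],
  [6.2,0,0,0,-0.06,-0.01,1],
  [6.2,0,0,0,-0.06,-0.01,1],
  [6.2,0,0,0,-0.06,-0.01,1],
  [6.2,0,0,0,-0.058,-0.01,1],
  [6.2,0,0,0,-0.056,-0.01,1],
  [6.2,0,0,0,-0.054,-0.01,1],
  [6.2,0,0,0,-0.054,-0.01,1],
  [6.2,0,0,0,-0.054,-0.01,1],
])

```text
time: 1.85
tool_pos: [0.5088, -0.0529, 0.2111]
tcp_rot: [[-0.004, 0.214, 0.977], [-0.004, 0.977, -0.214], [-1.0, -0.005, -0.003]]
contact_force: [0.5, 0.1, 1.0]
width: 0.0852
```

>>> jog_arm([
  [2.9,0,0,0,-0.037,0,1],
  [0,0,0,0.03,0,0,1],
  [0,0,0,0,0,0,1],
])

```text
time: 2.22
tool_pos: [0.4981, -0.096, 0.181]
tcp_rot: [[-0.005, 0.275, 0.961], [-0.006, 0.961, -0.275], [-1.0, -0.008, -0.003]]
contact_force: [-0.4, 0.9, -0.3]
width: 0.0855
```

```bash
python3 - <<'E'
from h import *
c=shot('wrist','w1.png');print(status.read_state()['tool_pos'],status.read_state()['tcp_rot'][:,2],proj(c,[.501,-.089,.095]))
E
```

```text
[ 0.49940977 -0.09667795  0.18232625] [ 9.61292233e-01 -2.75530796e-01  1.54442136e-04] [[259.41669344 182.61880003]]
```

View pics/w1.png

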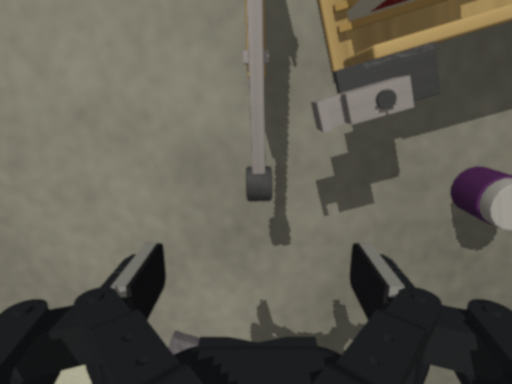

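```bash
python3 - <<'E'
from h import *
c=load('w1')
for n,u,v in [('lipF',313,104),('lipF',320,131),('landF',343,93),('landF',349,123),('landB',410,76)]: print(n,atz(c,u,v,.126).round(4))
E
```

```text
lipF [ 0.5509 -0.0398  0.126 ]
lipF [ 0.5515 -0.0579  0.126 ]
landF [ 0.5709 -0.0385  0.126 ]
landF [ 0.571  -0.0581  0.126 ]
landB [ 0.6136 -0.0401  0.126 ]
```

>>> jog_arm([
  [0,0,0,0.03,0.008,0,1],
  [0,0,0,0.03,0,0,1],
  [0,0,0,0.022,0,0,1],
  [0,0,0,0,0,0,1],
])

```text
time: 2.78
tool_pos: [0.5069, -0.0871, 0.1024]
tcp_rot: [[0.007, 0.27, 0.963], [-0.007, 0.963, -0.27], [-1.0, -0.005, 0.008]]
contact_force: [-0.1, -0.2, 1.0]
width: 0.085
```

>>> jog_arm([
  [0,0,0,0.002,-0.002,-0.004,0.8],
  [0,0,0,0,0,0,0],
  [0,0,0,0,0,0,0],
  [0,0,0,0,0,0,0],
  [0,0,0,0,0,0,0],
  [0,0,0,0,0,0,0],
])

```text
time: 3.52
tool_pos: [0.5051, -0.0879, 0.1041]
tcp_rot: [[0.013, 0.268, 0.963], [-0.008, 0.963, -0.268], [-1.0, -0.004, 0.015]]
contact_force: [0.7, -0.5, 1.0]
width: -0.0
```

```bash
python3 - <<'E'
from h import *
c=shot('wrist','w2.png');e=shot('side','s2.png');g=shot('scene','sc2.png')
K=lambda f:cv2.imread('pics/'+f)
q=proj(g,[.501,-.089,.095])[0].astype(int);r=proj(e,[.501,-.089,.095])[0].astype(int);print(q,r)
cr=lambda a,p:cv2.resize(a[max(p[1]-60,0):p[1]+60,max(p[0]-60,0):p[0]+60],(380,380),interpolation=2)
cv2.imwrite('pics/m2.png',np.hstack([cr(K('sc2.png'),q),cr(K('s2.png'),r)]))
E
```

```text
[139 176] [182 278]
```

View pics/m2.png

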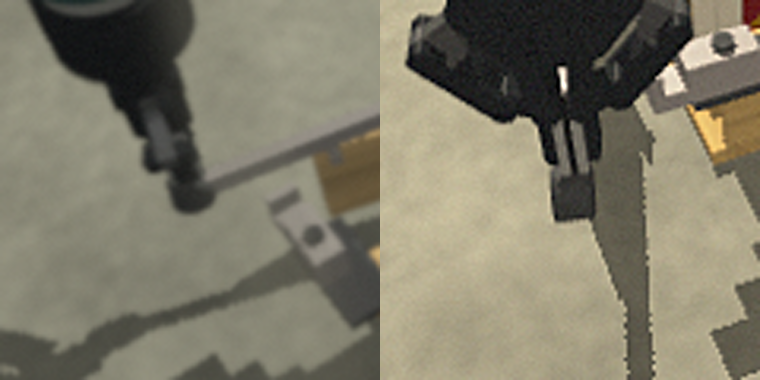

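View pics/w2.png

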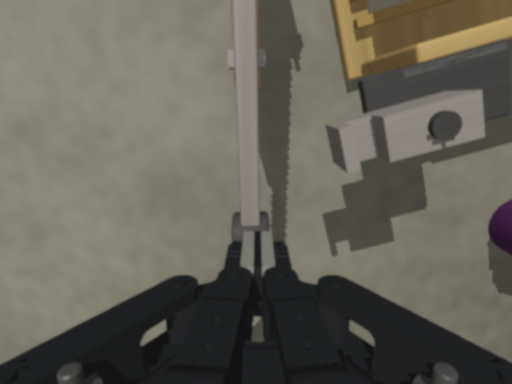

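```bash
python3 - <<'E'
from h import *
st=status.read_state();print(st['tool_pos'],st['width'],st['contact_force'])
for f in('w2','s2','sc2'):
    c=load(f)
    print(f,'tcp,tip,knob,knobtop',proj(c,[st['tool_pos'],st['tool_pos']+st['tcp_rot'][:,0]*.022,[.501,-.089,.095],[.501,-.089,.109]]).round(0).tolist())
c=load('s2');print(proj(c,[[.501,-.089+dy,z] for dy,z in((0,.095),(0,.109),(0,.123))]))
a=cv2.imread('pics/s2.png')[195:305,110:250];cv2.imwrite('pics/m3.png',cv2.resize(a,None,fx=5,fy=5,interpolation=2))
E
```

```text
[ 0.5050772  -0.08784975  0.10395422] -0.0003461957452043598 [ 0.27791214 -0.40057943  0.41998422]
w2 tcp,tip,knob,knobtop [[258.0, 237.0], [258.0, 222.0], [252.0, 234.0], [252.0, 245.0]]
s2 tcp,tip,knob,knobtop [[184.0, 274.0], [186.0, 283.0], [182.0, 279.0], [181.0, 273.0]]
sc2 tcp,tip,knob,knobtop [[140.0, 175.0], [143.0, 181.0], [140.0, 176.0], [138.0, 172.0]]
[[182.29202105 278.63932257]
 [181.31050901 272.8620128 ]
 [180.29828946 266.9138264 ]]
```

View pics/m3.png

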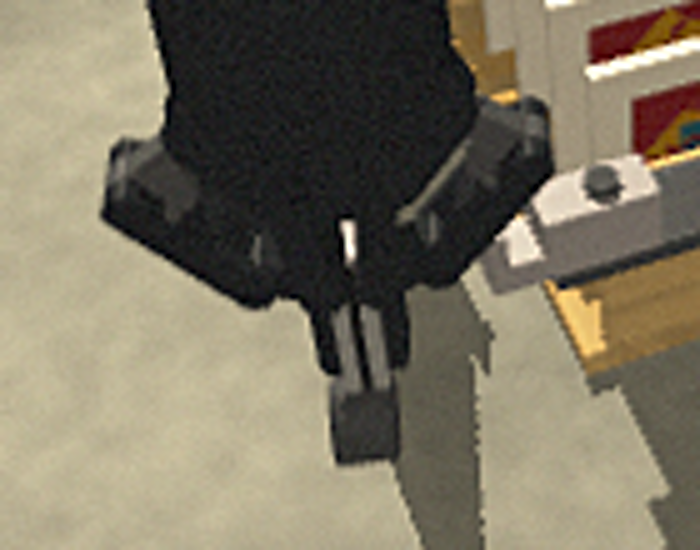

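>>> jog_arm([
  [0,0,0,-0.015,0,-0.003,1],
  [0,0,0,0,0,0,1],
  [0,0,0,0,0,0,1],
  [0,0,0,0,0,0,1],
  [0,0,0,0,0,0,1],
  [0,0,0,0,0,0,1],
])

```text
time: 4.42
tool_pos: [0.5017, -0.0868, 0.1201]
tcp_rot: [[0.013, 0.268, 0.963], [-0.008, 0.963, -0.268], [-1.0, -0.004, 0.015]]
contact_force: [-0.2, 0.6, -1.1]
width: 0.0854
```

```bash
python3 - <<'E'
from h import *
st=status.read_state();print(st['tool_pos'],st['width'],st['contact_force'],st['tcp_rot'].round(3))
g=shot('side','s3.png')
T,R=st['tool_pos'],st['tcp_rot']
im=cv2.imread('pics/s3.png')
P=[T+R@np.array([a,0,b]) for a in(0,.009,.022) for b in(-.0425,.0425)]
q=proj(g,P);print(q.round(0).tolist())
x0,y0=110,190
im=cv2.resize(im[y0:y0+110,x0:x0+150],None,fx=5,fy=5,interpolation=2)
for i,p in enumerate(q): cv2.circle(im,tuple(((p-[x0,y0])*5+2).astype(int)),3,[(0,255,0),(255,0,0),(0,0,255)][i//2],-1)
cv2.imwrite('pics/m4.png',im)
E
```

```text
[ 0.50173752 -0.08683038  0.12005289] 0.08541357346341309 [-0.16314869  0.6148748  -1.07884071] [[ 0.013  0.268  0.963]
 [-0.008  0.963 -0.268]
 [-1.    -0.004  0.015]]
[[152.0, 270.0], [208.0, 264.0], [153.0, 274.0], [209.0, 268.0], [155.0, 280.0], [209.0, 273.0]]
```

View pics/m4.png

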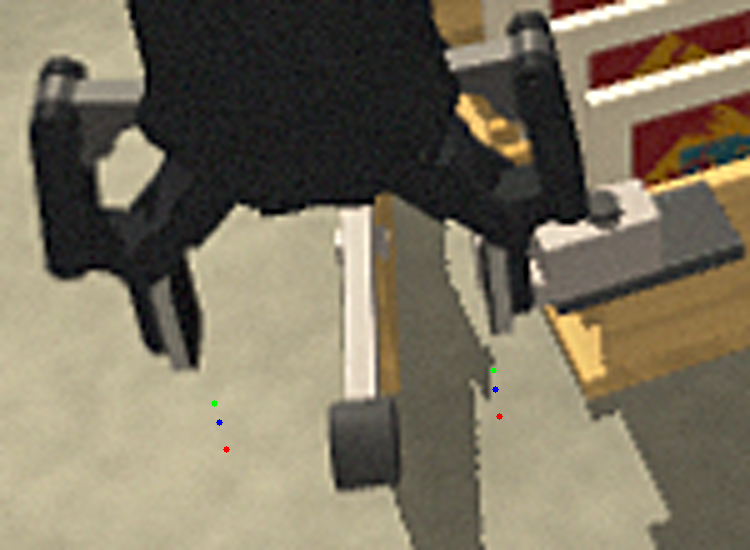

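```bash
python3 - <<'E'
from h import *
w,s,g=load('w2'),load('s2'),load('sc2')
print(tri([(s,183,272.6),(g,136,172.8)]),tri([(w,258,232),(s,183,272.6)]),tri([(w,258,232),(s,183,272.6),(g,136,172.8)]))
E
```

```text
(array([ 0.50313632, -0.09293787,  0.11284047]), [np.float64(0.10369125742930506), np.float64(0.08104114935754496)]) (array([ 0.50494597, -0.08499775,  0.10338837]), [np.float64(1.347771785803238), np.float64(0.47583849553883895)]) (array([ 0.50330982, -0.08839457,  0.1072355 ]), [np.float64(9.827013048484202), np.float64(0.3270984238639051), np.float64(2.8601591131428465)])
```

>>> jog_arm([
  [0,0,0,0.022,-0.002,0,1],
  [0,0,0,0.022,0,0,1],
  [0,0,0,0.003,0,0,1],
  [0,0,0,0,0,0,0],
  [0,0,0,0,0,0,0],
  [0,0,0,0,0,0,0],
  [0,0,0,0,0,0,0],
  [0,0,0,0,0,0,0],
  [0,0,0,0,0,0,0],
])

```text
time: 5.6
tool_pos: [0.5024, -0.0892, 0.0741]
tcp_rot: [[0.015, 0.266, 0.964], [-0.008, 0.964, -0.266], [-1.0, -0.004, 0.016]]
contact_force: [-0.7, -1.6, -1.4]
width: 0.0189
```

>>> jog_arm([
  [0,0,0,-0.015,0,0,0],
  [0,0,0,-0.015,0,0,0],
  [0,0,0,-0.015,0,0,0],
  [0,0,0,-0.015,0.002,0,0],
  [0,0,0,-0.004,0,0,0],
])

```text
time: 6.22
tool_pos: [0.5014, -0.082, 0.1418]
tcp_rot: [[0.013, 0.262, 0.965], [-0.003, 0.965, -0.262], [-1.0, 0.001, 0.013]]
contact_force: [1.1, 3.0, -5.7]
width: 0.0188
```

```bash
python3 - <<'E'
from h import *
st=status.read_state();print(st['tool_pos'],st['width'],st['contact_force'])
g=shot('side','s5.png');e=shot('scene','sc5.png')
a=cv2.imread('pics/s5.png')[150:300,110:260];b=cv2.imread('pics/sc5.png')[100:250,100:250]
cv2.imwrite('pics/m5.png',cv2.resize(np.hstack([a,b]),None,fx=2.6,fy=2.6,interpolation=2))
E
```

```text
[ 0.50140919 -0.08196709  0.14179309] 0.018835367579119588 [ 1.09085332  3.02195998 -5.73243322]
```

View pics/m5.png

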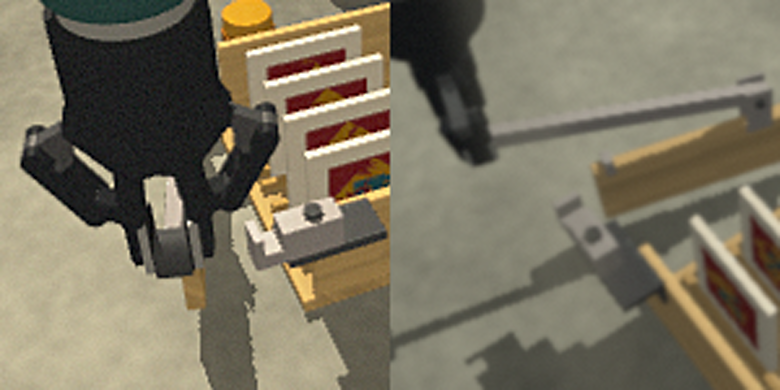

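>>> jog_arm([
  [-1.65,0,0,0,0,0.0085,0],
  [-1.65,0,0,0,0,0.0085,0],
  [-1.65,0,0,0,0,0.0085,0],
  [-1.65,0,0,0,0,0.0085,0],
  [-1.65,0,0,0,0,0.0085,0],
  [0,0,0,0,0,0,0],
])

```text
time: 7.08
tool_pos: [0.5458, -0.0904, 0.1403]
tcp_rot: [[0.01, 0.112, 0.994], [-0.001, 0.994, -0.112], [-1.0, 0.0, 0.01]]
contact_force: [0.2, 3.9, -2.5]
width: 0.0189
```

>>> jog_arm([
  [-1.5,0,0,0,0.001,0.008,0],
  [-1.5,0,0,0,0,0.008,0],
  [-1.2,0,0,0,0,0.007,0],
  [0,0,0,0,0,0,0],
])

```text
time: 7.58
tool_pos: [0.5697, -0.092, 0.1405]
tcp_rot: [[0.009, 0.033, 0.999], [-0.001, 0.999, -0.033], [-1.0, -0.001, 0.009]]
contact_force: [0.5, 3.1, -2.7]
width: 0.019
```

```bash
python3 - <<'E'
from h import *
g=shot('side','s6.png');e=shot('scene','sc6.png');w=shot('wrist','w6.png')
a=cv2.imread('pics/s6.png')[150:300,130:260];b=cv2.imread('pics/sc6.png')[100:250,110:250];c=cv2.imread('pics/w6.png')[60:260,180:380]
cv2.imwrite('pics/m6.png',np.hstack([cv2.resize(x,(int(x.shape[1]*400/x.shape[0]),400),interpolation=2)[:,:400] for x in(a,c)]))
E
```

```text
(no output)
```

View pics/m6.png

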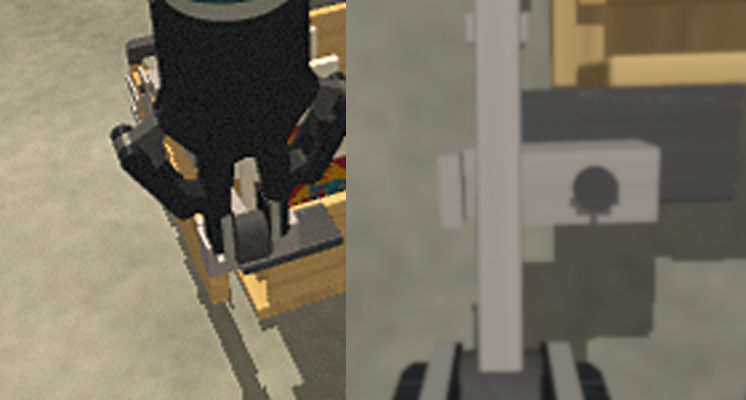

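>>> jog_arm([
  [0,0,0,0.008,0.001,0,0],
  [0,0,0,0.008,0,0,0],
  [0,0,0,0.004,0,0,0],
  [0,0,0,0,0,0,0],
])

```text
time: 8.22
tool_pos: [0.569, -0.096, 0.1205]
tcp_rot: [[0.011, 0.038, 0.999], [-0.006, 0.999, -0.038], [-1.0, -0.006, 0.011]]
contact_force: [-1.3, -2.5, 1.6]
width: 0.0189
```

>>> jog_arm([
  [0,0,0,0.002,0,0,0],
  [0,0,0,0.002,0,0,0],
  [0,0,0,0,0,0,0],
])

```text
time: 8.6
tool_pos: [0.5689, -0.0966, 0.1164]
tcp_rot: [[0.011, 0.038, 0.999], [-0.007, 0.999, -0.038], [-1.0, -0.007, 0.011]]
contact_force: [-1.7, -2.8, 1.4]
width: 0.0191
```

>>> jog_arm([
  [0,0,0,0.0015,0,0,0],
  [0,0,0,0.0015,0,0,0],
  [0,0,0,0,0,0,0],
])

```text
time: 8.98
tool_pos: [0.5691, -0.0967, 0.1152]
tcp_rot: [[0.012, 0.039, 0.999], [-0.006, 0.999, -0.039], [-1.0, -0.006, 0.012]]
contact_force: [-3.0, -2.5, 4.5]
width: 0.0186
```

>>> jog_arm([
  [0,0,0,0.001,0,-0.0012,0],
  [0,0,0,0.001,0,-0.0012,0],
])

```text
time: 9.22
tool_pos: [0.569, -0.0968, 0.115]
tcp_rot: [[0.017, 0.039, 0.999], [-0.006, 0.999, -0.039], [-1.0, -0.006, 0.017]]
contact_force: [-0.1, -1.5, 6.8]
width: 0.0188
```

>>> jog_arm([
  [0,0,0,0.001,0,-0.0012,0],
  [0,0,0,0.001,0,-0.0012,0],
])

```text
time: 9.48
tool_pos: [0.5692, -0.0968, 0.115]
tcp_rot: [[0.022, 0.04, 0.999], [-0.006, 0.999, -0.039], [-1.0, -0.006, 0.022]]
contact_force: [0.7, -2.4, 7.3]
width: 0.0188
```

>>> jog_arm([
  [0,0.6,0,0,0,-0.0025,0],
  [0,0.6,0,0.0005,0,-0.0025,0],
])

```text
time: 9.72
tool_pos: [0.5664, -0.0967, 0.1154]
tcp_rot: [[0.005, 0.041, 0.999], [-0.006, 0.999, -0.041], [-1.0, -0.006, 0.006]]
contact_force: [0.9, -2.6, 2.1]
width: 0.0187
```

>>> jog_arm([
  [0,0,0,0.001,0,-0.002,0],
  [0,0,0,0.001,0,-0.002,0],
])

```text
time: 9.98
tool_pos: [0.5634, -0.0969, 0.1133]
tcp_rot: [[0.008, 0.043, 0.999], [-0.006, 0.999, -0.043], [-1.0, -0.006, 0.008]]
contact_force: [1.6, -4.1, 0.7]
width: 0.0188
```

>>> jog_arm([
  [0,0.4,0,0.001,0,-0.002,0],
  [0,0.4,0,0.001,0,-0.002,0],
])

```text
time: 10.22
tool_pos: [0.5627, -0.097, 0.1123]
tcp_rot: [[0.0, 0.044, 0.999], [-0.007, 0.999, -0.044], [-1.0, -0.007, 0.001]]
contact_force: [4.8, -2.7, 3.8]
width: 0.0188
```

>>> jog_arm([
  [0,0,0,0.002,-0.001,0,0],
  [0,0,0,0.002,-0.001,0,0],
])

```text
time: 10.48
tool_pos: [0.5629, -0.0974, 0.1082]
tcp_rot: [[0.0, 0.043, 0.999], [-0.005, 0.999, -0.043], [-1.0, -0.005, 0.001]]
contact_force: [3.0, 1.2, 2.7]
width: 0.0188
```

Sinking into the notch; continue down.

>>> jog_arm([
  [0,0,0,0.003,-0.0005,0,0],
  [0,0,0,0.003,0,0.0003,0],
  [0,0,0,0.002,0,0,0],
])

```text
time: 10.85
tool_pos: [0.563, -0.0982, 0.0995]
tcp_rot: [[-0.0, 0.042, 0.999], [-0.005, 0.999, -0.042], [-1.0, -0.005, 0.0]]
contact_force: [3.1, -1.0, 2.9]
width: 0.0186
```

>>> jog_arm([
  [0,0,0,0.002,0,0,0],
  [0,0,0,0.002,0,0,0],
])

```text
time: 11.1
tool_pos: [0.563, -0.0984, 0.0964]
tcp_rot: [[0.0, 0.043, 0.999], [-0.005, 0.999, -0.043], [-1.0, -0.005, 0.0]]
contact_force: [-2.3, 1.6, 25.5]
width: 0.0186
```

>>> jog_arm([
  [0,0,0,-0.0008,0,0,0],
  [0,0,0,0,0,-0.0015,0],
  [0,0,0,0,0,-0.0015,0],
])

```text
time: 11.48
tool_pos: [0.563, -0.0984, 0.0972]
tcp_rot: [[0.006, 0.042, 0.999], [-0.006, 0.999, -0.042], [-1.0, -0.006, 0.006]]
contact_force: [6.6, -0.7, 0.3]
width: 0.0189
```

>>> jog_arm([
  [0,0,0,0,0,0.001,0],
  [0,0,0,0,0,0,0.5],
  [0,0,0,0,0,0,0.5],
  [0,0,0,0,0,0,0.5],
  [0,0,0,0,0,0,0.5],
])

```text
time: 12.1
tool_pos: [0.5585, -0.0973, 0.0947]
tcp_rot: [[-0.005, 0.041, 0.999], [-0.004, 0.999, -0.041], [-1.0, -0.004, -0.005]]
contact_force: [0.9, -0.4, 0.4]
width: 0.0429
```

>>> jog_arm([
  [0,0,0,0,0,0.004,0.5],
  [0,0,0,-0.02,0,0,0.5],
  [0,0,0,-0.03,0,0,0.5],
  [0,0,0,-0.04,0,0,0.5],
  [0,0,0,-0.04,-0.03,-0.04,0.5],
  [0,0,0,0,-0.04,-0.05,0.5],
  [0,0,0,0,-0.04,-0.05,0.5],
  [0,0,0,0,0,0,0.5],
])

```text
time: 13.1
tool_pos: [0.4202, -0.2033, 0.2295]
tcp_rot: [[-0.002, 0.038, 0.999], [-0.007, 0.999, -0.038], [-1.0, -0.007, -0.001]]
contact_force: [0.5, 1.3, -0.1]
width: 0.0424
```

```bash
python3 - <<'E'
from h import *
g=shot('side','s8.png');e=shot('scene','sc8.png')
a=cv2.imread('pics/s8.png')[150:310,140:300];b=cv2.imread('pics/sc8.png')[110:230,130:290]
cv2.imwrite('pics/m8.png',np.hstack([cv2.resize(a,(400,400),interpolation=2),cv2.resize(cv2.copyMakeBorder(b,0,40,0,0,0),(400,400),interpolation=2)]))
for c in(g,e): print(proj(c,[[.562,-.1,.12]]))
E
```

```text
[[220.48198512 261.01976729]]
[[146.3836132  193.08386045]]
```

View pics/m8.png

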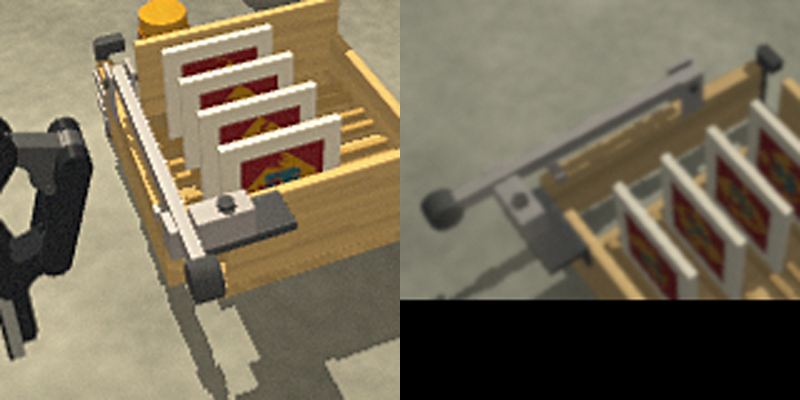

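```bash
python3 - <<'E'
from h import *
print(tri([(load('s8'),222,262),(load('sc8'),146.8,194)]))
print(env.job_done())
E
```

```text
(array([ 0.56364504, -0.10067208,  0.11828298]), [np.float64(0.4238386943872875), np.float64(0.3528525240794767)])
the job is handed in; nothing more can be done
None
```

The gate is shut and latched, and I have handed the job in. It took about 13 s of robot time.

I pinched the knob, lifted the bar to about 0.2 rad and swung the gate in past the lip. Then I laid the bar lightly on the land and slid it back until it sank into the notch and reached the floor. After that I let go and moved the arm clear.

**Last checks:**
- **Seating:** the bar bottomed at the expected height. The final pictures put the knob at z ≈ 0.118 m against 0.120 m for a level bar, and show the bar between lip and land.
- **Holding:** an outward tug reached about 6.6 N and the gate did not move.

**What went wrong or disagreed:**
- **First grasp missed:** the fingers closed just above the knob, because the real fingertips sat roughly 25 mm higher than the stated tip offset implies. I corrected this from the pictures and the second grasp held.
- **Bottoming force:** the push onto the notch floor briefly read about 25 N. That is below the 40 N limit but more than the light touch intended; I eased it off at once. Every other reading stayed below 8 N.

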